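Take a strainer's width with the pocket tape and lock the reading

ROBOT

A 6-joint arm with a two-finger parallel gripper is mounted at the origin on a cart in front of the work surface, level with it; the furniture and walls round the work are solid. World frame = base frame: x ahead of the robot, y to its left, z up, the work surface at z = 0. Lengths are in mm, angles in rad, forces in N, time in s.
With the tool pointing down it reaches from about 225 to 875 mm from the base axis. Payload 3.4 kg.
Tool frame: the origin (TCP) lies between the finger pads; the fingertips stand r.finger_overhang ahead of it and the grasp point (between the pads) lies 8 mm behind it (r.finger_overhang is the distance from the TCP to the fingertips, in mm); z points along the fingers, x is the direction in which the jaws open and shut, and the axes are right-handed (so a half turn about z gives the same grasp; the last joint's range is limited). The gripper opens to 85 mm and grips with 20 to 120 N. Pads are 22 mm wide; open, the fingers measure 114 mm over their backs; the gripper's body (76 mm by 85 mm) begins 54 mm behind the grasp point. The pads swing forward as they close: fully open they stand 13 mm farther back than shut.
Start: joints at [-1.417, 0.276, 1.505, -0, 1.361, -0.121], TCP at [156.026, -553.459, 242.328] pointing down, gripper open.
Joint ranges: [-2.89, 2.89], [-0.75, 2.08], [0.22, 2.7], [-1.18, 4.32], [0.11, 2.71], [-2.7, 2.7]. Speed limits (rad/s): [2.57, 2.57, 3.14, 3.14, 3.14, 3.14].

INTERFACE

Orientations are given as a unit quaternion [w, x, y, z].
In Python, from rig import r gives the robot as it stands.
- The arm moves only by the tool arm_command, never from a script. Its argument "deltas" is a list of rows, each a list of 3 entries, a list of its own where there are three numbers: the shift along the tool's x, y, z in cm, then the turn, a rotation vector about the tool's x, y, z in rad, then the gripper command: -1 is shut, 1 is fully open, values between are in proportion. A call has 1 to 10 rows; each row shifts and turns the pose as measured when the row begins, along the tool's axes as they then stand; what a row does not reach is not made up. A row lasts 1/12 s, in which the tool goes at most 41.7 mm and 7.16 degrees, less where a joint would pass 70% of its speed; a pose out of reach is approached as far as the arm can. A call is refused whole if a number of a shift passes 4.17 or a number of a turn 0.125, either way. A call with a gripper value outside its range is refused whole. The fingers move at their own pace and stop on an object; "force" is the grip in N (left out, the last holds). Time passes only in rows, so rows that do not move let the fingers close. It gives the time, the measured TCP pose, the force and the opening at its end, in the units of the state.
- r.sense(): the state, without advancing time (a new reading comes with each control period).
- r.read_camera(name): name is "side" or "top" or "wrist"; returns a dict with "pixels" (480x640x3 uint8, red, green, blue), "fx", "fy", "cx", "cy" (pixels), "world_to_cam" (4x4, takes a point from world to camera coordinates). Camera axes: x right, y up, looking along -z (the intrinsics and any distortion apply to the point x, -y, -z); pixel columns grow to the right and rows downward; lengths in mm; the calibration is good to about 2 mm. A picture is of the moment at which its call begins. There is no depth.
- r.sign_off(): hands the job in, once; it reports no verdict.
The state is a dict: "time": time; "q": joint angles; "qd": joint speeds; "tau": joint torques, N m; "position": TCP position; "tool_rot": TCP orientation; "force": force on the tool from outside, world axes, zero at the start; "wrist_torque": the same for the moment, N m; "opening": opening from 0.0 (shut) to 1.0 (fully open).
Only numpy, scipy, OpenCV 4.12 (cv2) and the standard library are available. Lean on these libraries where they do the work, as an engineer would, in place of code of your own. Each camera call takes 0.05 s, during which the arm holds its last target. There are 200 camera calls.

TASK

Take the outside width of the small wooden strainer with the pocket tape: catch the tape's end hook over the outer edge of the strainer's far bar, draw the case back towards you across the middle of the strainer, square to its bars and against the blade's spring, and set it upright on the bench with its rubber foot snug against the outer edge of the near bar. Then press the thumb lock on top of the case fully down and leave the tape standing there, hooked and locked. The strainer is delicate: ease the foot up to it rather than letting the spring snap it home, and do not shift the strainer or the things lying around.

Things in the scene. Friction and masses are not known exactly. Their poses are not given: they have to be found in the camera images.
- tape_center (a point): grey case of the pocket tape, standing on its flat base: 72 mm long (x), 38 mm thick (y, flat sides to grasp), 54 mm high, about 0.3 kg. This point: its middle, 27 mm above the base, 38 mm behind the foot's face. +x is where the blade comes out, +z up. The white blade, 19 mm wide and stiff, leaves the front with its underside 12 mm above the base and stays straight along +x
- tape_blade (a joint): how far the blade is drawn out, m (0 to 0.22). At 0 the inner face of the hook's lip stands 28 mm ahead of the rubber foot's face, so the tape spans 28 mm + this value. A spring always pulls the blade home: 3 N at 0, 10 N more per metre
- tape_hook: steel hook at the blade's end, axes as the case's. Origin: on the lip's inner face (towards the case), at the blade's underside. The lip, 19 mm wide and 2 mm thick, reaches 9 mm below the blade's underside, at right angles to it; with the case level on the bench it ends 3 mm above the bench
- tape_foot: black rubber foot low on the case's front, 34 mm wide, from 1 to 10 mm above the base, standing 2 mm out of the case. Origin: in its front face, at the level of the base; axes as the case's
- tape_lock (a joint): travel of the thumb lock, m: 0 = up (blade free), 0.006 = fully down with its shoe gripping the blade. It yields at about 3 N of push, is stopped by its shoe at 6 mm, and stays where it is left
- lock_top (a point): middle of the thumb lock's top face: a ribbed black pad 18 x 16 mm on top of the case, 18 mm ahead of the case's middle, 66 mm above the base (12 mm above the case) when up; pressed straight down
- strainer: bare wooden frame lying flat, 11 mm high, 220 mm long (y), open inside. Origin: its middle, at bench level; +x points away from the robot, to the far bar. The near and far bars, 20 mm wide, run along y, each screwed out on studs: its outer edge lies 67 to 88 mm from the origin along x; how far is not reported and differs from bar to bar. 1.4 kg with its weights, slides if pushed over about 7 N
- weight_l: brown leather-covered weight, 62 x 41 x 22 mm, on the strainer's left cross rail (the rails are 24 mm wide, 98 mm left and right of the strainer's middle); part of the strainer, leave it
- weight_r: the same on the right cross rail
- pencil: a pencil, 170 mm, lying on the bench: leave it
- eraser: a small worn eraser, 50 x 23 x 13 mm: leave it
- hammer: a light hammer, 224 mm long, lying on the bench: leave it
- bone_folder: a bone folder, 140 mm long, lying on the bench: leave it
- spool: a wooden thread spool, 39 mm across, 58 mm high: leave it
- jar: a pigment jar, 48 mm across, 58 mm high: leave it

How it is judged (in metres and radians):
On the way, in this order (a step that is already met when the one before it is completed fails the run):
1. the hook is caught on the far bar and the blade is drawn out against its spring, still unlocked (value of joint tape_blade above 0.06 m and contact force between tape_hook and strainer above 0.8 N and value of joint tape_lock below 0.003 m), for 0.2 s.
2. the case stands on the bench with its foot against the near bar and its hook pulling on the far bar, still unlocked (contact force between tape_hook and strainer above 0.8 N and contact force between tape_foot and strainer above 0.5 N and value of joint tape_blade above 0.1 m and height (world z) of tape_center below 0.03 m and height (world z) of tape_hook below 0.016 m and angle between tape_center's own z axis and vertical below 0.06 rad and angle between the x axis of tape_foot and the x axis of strainer, either way round below 0.09 rad and y of tape_foot in the frame of strainer between -0.045 and 0.045 m and x of tape_foot in the frame of strainer below -0.06 m and x of tape_hook in the frame of strainer above 0.06 m and value of joint tape_lock below 0.003 m), for 0.2 s.
At the end, for the whole second after the job is handed in: Tape at rest, upright on the bench, across the middle of the strainer (45 mm) and square to it (0.09 rad); hook's lip bearing on the far bar's outer edge (over 0.8 N), rubber foot bearing on the near bar's outer edge (over 0.5 N), thumb lock at least 5 mm down (contact force between tape_hook and strainer above 0.8 N and contact force between tape_foot and strainer above 0.5 N and value of joint tape_blade above 0.1 m and height (world z) of tape_center below 0.03 m and height (world z) of tape_hook below 0.016 m and angle between tape_center's own z axis and vertical below 0.06 rad and angle between the x axis of tape_foot and the x axis of strainer, either way round below 0.09 rad and y of tape_foot in the frame of strainer between -0.045 and 0.045 m and x of tape_foot in the frame of strainer below -0.06 m and x of tape_hook in the frame of strainer above 0.06 m and value of joint tape_lock above 0.005 m and linear speed of tape_foot below 0.02 m/s); the robot touches nothing.
It fails at once if the foot or the hook loads the strainer with more than 12 N (contact force between any of tape_foot, tape_hook and strainer above 12 N).
It fails at once if the case, let go with its blade drawn out, is snapped along by its spring (blade running in faster than 0.12 m/s) (velocity of joint tape_blade below -0.12 m/s and value of joint tape_blade above 0.06 m and not (contact force between the fingers and tape above 0.3 N)).
It fails at once if the strainer is shifted by more than 4 mm (distance of strainer from where it was at the start of the episode above 0.004 m).
It fails at once if the fingers or arm press on the strainer (contact force between any of the fingers, the arm and strainer above 3 N).
It fails at once if one of the things lying around is moved by more than 20 mm (distance of any of pencil, eraser, hammer, bone_folder, spool, jar from where it was at the start of the episode above 0.02 m).
It also fails if it takes over 69 s, if anything falls off the work surface, if the arm or the gripper's body presses on something with over 40 N, if the wrist force passes 120 N, or if a joint passes its speed limit or range.

## Working session

There is one attempt and no reset: what is moved stays moved. The work goes in short steps, Python scripts to look and compute and a tool call to move; the robot and the scene stay as the last step left them, time stands still between calls to the robot, and variables do not carry over. Pictures are saved under pics/ and viewed, about 8 in all and at most 12, crops included, and the job is handed in when it is done.

Besides the shell and the picture viewer there is one more tool, called after "Request:" in YAML: its name, and indented under it one key for each argument. arm_command: Moves the arm, as the interface text tells. Its arguments: {"type":"object","properties":{"deltas":{"type":"array"},"force":{"type":"number"}},"required":["deltas"]}

```bash
mkdir -p pics; cat > h.py <<'E'
import numpy as np, cv2, json
from rig import r
def snap(name,fn):
    d=r.read_camera(name); cv2.imwrite(fn,cv2.cvtColor(np.array(d["pixels"]),cv2.COLOR_RGB2BGR)); 
    np.savez(fn.replace('.png','.npz'),K=[d["fx"],d["fy"],d["cx"],d["cy"]],T=np.array(d["world_to_cam"]))
    print(name,[k for k in d if k not in("pixels","world_to_cam")]); return d
def load(fn):
    z=np.load(fn.replace('.png','.npz')); return z["K"],z["T"]
def proj(fn,P):
    K,T=load(fn); c=T[:3,:3]@np.array(P,float)+T[:3,3]; return K[2]+K[0]*c[0]/-c[2], K[3]+K[1]*-c[1]/-c[2]
def ray(fn,uv):
    K,T=load(fn); d=np.array([(uv[0]-K[2])/K[0],-(uv[1]-K[3])/K[1],-1]); R=T[:3,:3]
    return -R.T@T[:3,3], R.T@d
def atz(fn,uv,z):
    o,d=ray(fn,uv); return o+d*(z-o[2])/d[2]
def tri(obs):
    A=np.zeros((3,3));b=np.zeros(3)
    for fn,uv in obs:
        o,d=ray(fn,uv); d/=np.linalg.norm(d); M=np.eye(3)-np.outer(d,d); A+=M;b+=M@o
    p=np.linalg.solve(A,b); return p,[np.array(proj(fn,p))-uv for fn,uv in obs]
E
python3 - <<'E'
from h import *
print(r.finger_overhang, r.sense())
for n in("top","side"):
    d=snap(n,f"pics/{n}1.png"); print({k:d[k] for k in d if k not in("pixels",)})
E
```

```text
11.0 {'time': 0.0, 'q': array([-1.41697419e+00,  2.76631878e-01,  1.50611684e+00, -2.95716575e-05,
        1.36069006e+00, -1.21015461e-01]), 'qd': array([-0.00031858, -0.00098221, -0.0018362 ,  0.00106083, -0.00155684,
       -0.00164576]), 'tau': array([-2.96750040e-03, -4.16781485e+01, -2.45807147e+01, -6.26891433e-04,
        1.10765855e-02, -1.39008932e-06]), 'position': array([ 155.94963998, -552.93426699,  241.42514484]), 'tool_rot': array([-6.31518937e-04,  7.97306564e-01, -6.03573848e-01, -6.73374663e-04]), 'force': array([-0.10684278,  0.20998909,  0.05489829]), 'wrist_torque': array([ 0.03908849, -0.01307354,  0.01802442]), 'opening': 0.9992411123424914}
top ['fx', 'fy', 'cx', 'cy']
{'fx': 591.2059227437115, 'fy': 591.2059227437115, 'cx': 309.7467324918634, 'cy': 238.13568005043592, 'world_to_cam': array([[-1.38992963e-02, -9.99897578e-01, -3.41219947e-03,
         1.44105895e+02],
       [ 9.90964627e-01, -1.42302414e-02,  1.33366440e-01,
        -5.60818438e+02],
       [-1.33401337e-01, -1.52766930e-03,  9.91060921e-01,
        -1.23755257e+03],
       [ 0.00000000e+00,  0.00000000e+00,  0.00000000e+00,
         1.00000000e+00]])}
side ['fx', 'fy', 'cx', 'cy']
{'fx': 598.0488394301053, 'fy': 598.0488394301053, 'cx': 313.02703031272785, 'cy': 240.1016302683882, 'world_to_cam': array([[-9.99875796e-01, -1.02267270e-02, -1.19919177e-02,
         5.62382245e+02],
       [-7.12752470e-03, -3.85215361e-01,  9.22799178e-01,
         3.22357941e+00],
       [-1.40566861e-02,  9.22770036e-01,  3.85094625e-01,
        -1.71975991e+03],
       [ 0.00000000e+00,  0.00000000e+00,  0.00000000e+00,
         1.00000000e+00]])}
```

View pics/top1.png

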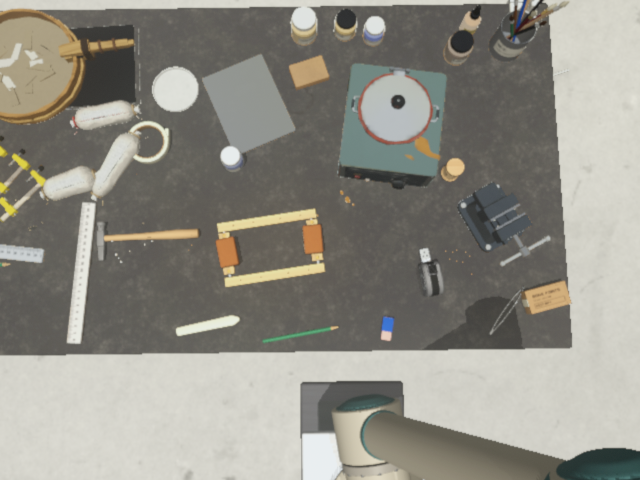

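View pics/side1.png

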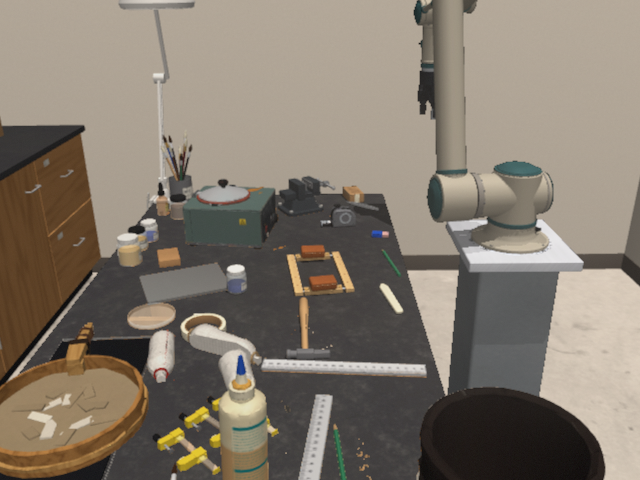

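The top view shows the tape at about (430,277), hook end at (425,252), and the strainer centred near (270,248), turned slightly. The side view puts the tape at (343,216) and the strainer at (320,272).

```bash
python3 - <<'E'
from h import *
f="pics/top1.png"
for n,uv,z in [("case top",(430,277),54),("blade end",(425,252),14),("nearbar L",(226,286),5),("nearbar R",(325,271),5),("farbar L",(218,223),11),("farbar R",(316,209),11),("wl",(227,251),30),("wr",(313,240),30),("eraser",(387,327),10)]:
    print(n,atz(f,uv,z).round(1))
im=cv2.imread(f)
a=cv2.resize(im[195:300,200:340],None,fx=4,fy=4,interpolation=cv2.INTER_CUBIC)
b=cv2.resize(im[235:305,400:460],None,fx=6,fy=6,interpolation=cv2.INTER_CUBIC)
c=np.zeros((840,560,3),np.uint8); 
c=np.zeros((420,800,3),np.uint8); a2=cv2.resize(a,(440,330)); c[:330,:440]=a2; c[:420,440:800]=b
#cv2.imwrite("pics/crop1.png",c)
E
```

```text
case top [ 474.3 -116.4   54. ]
blade end [ 531.8 -115.7   14. ]
nearbar L [464.1 321.1   5. ]
nearbar R [493.9 103.7   5. ]
farbar L [603.1 338.6  11. ]
farbar R [631.4 121.4  11. ]
wl [538.3 315.7  30. ]
wr [559.7 129.2  30. ]
eraser [370.5 -27.9  10. ]
```

Request:
arm_command:
  deltas:
    - [[-2.5,-3.2,0],[0,0,0],1]
    - [[-2.5,-3.2,0],[0,0,0],1]
    - [[-2.5,-3.2,0],[0,0,0],1]
    - [[-2.5,-3.2,0],[0,0,0],1]
    - [[-2.5,-3.2,0],[0,0,0],1]
    - [[-2.5,-3.2,0],[0,0,0],1]
    - [[-2.5,-3.2,0],[0,0,0],1]
    - [[-2.5,-3.2,0],[0,0,0],1]
    - [[-2.5,-3.2,0],[0,0,0],1]
    - [[-2.5,-3.2,0],[0,0,0],1]

```text
time: 0.93
position: [397.6, -222.9, 235.7]
tool_rot: [0.0, 0.792, -0.61, -0.003]
force: [0.9, -0.2, -0.8]
opening: 1.0
```

Request:
arm_command:
  deltas:
    - [[-2.5,-3.2,0],[0,0,0],1]
    - [[-2.5,-3.2,0],[0,0,0],1]
    - [[0,0,0],[0,0,0.1],1]
    - [[0,0,0],[0,0,0.1],1]
    - [[0,0,0],[0,0,0.08],1]
    - [[0,0,0],[0,0,0],1]

```text
time: 1.43
position: [451.3, -144.7, 233.9]
tool_rot: [0.001, -0.701, 0.714, 0.005]
force: [-0.1, -0.1, 0.1]
opening: 1.002
```

```bash
python3 - <<'E'
from h import *
print(r.sense()["position"], r.sense()["tool_rot"])
d=snap("wrist","pics/w1.png"); T=np.array(d["world_to_cam"]); print(-T[:3,:3].T@T[:3,3], T.round(3))
E
```

```text
[ 451.30605548 -144.67848179  233.94713476] [ 0.0013983  -0.70055621  0.71357719  0.00516223]
wrist ['fx', 'fy', 'cx', 'cy']
[ 521.3665265  -146.58388924  365.10840389] [[-1.80000e-02 -1.00000e+00 -9.00000e-03 -1.33675e+02]
 [ 9.59000e-01 -1.50000e-02 -2.83000e-01 -3.98937e+02]
 [ 2.83000e-01 -1.40000e-02  9.59000e-01 -4.99594e+02]
 [ 0.00000e+00  0.00000e+00  0.00000e+00  1.00000e+00]]
```

View pics/w1.png

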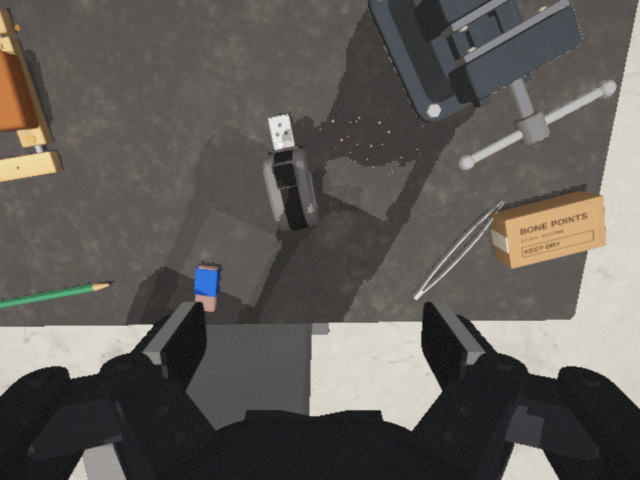

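Request:
arm_command:
  deltas:
    - [[-1.5,-1.0,2.8],[0,0,0],1]
    - [[-1.5,-1.0,2.8],[0,0,0],1]
    - [[0,0,2.8],[0,0,0],1]
    - [[0,0,0],[0,0,0],1]

```text
time: 1.82
position: [473.3, -115.9, 149.5]
tool_rot: [0.002, -0.703, 0.711, 0.002]
force: [-0.7, 0.5, -0.3]
opening: 0.998
```

```bash
cat >> h.py <<'E'
from scipy.spatial.transform import Rotation as Ro
def togo(pos,yaw,tilt=0):
    """tool-frame delta (cm) and rotvec to reach pos with tool x at world yaw-90deg (tool y = -case x), pointing down"""
    s=r.sense(); q=s["tool_rot"]; R=Ro.from_quat([q[1],q[2],q[3],q[0]])
    c,n=np.cos(yaw),np.sin(yaw)
    Rt=Ro.from_matrix(np.array([[n,-c,0],[-c,-n,0],[0,0,-1]]).T)
    print("t",s["time"],"pos",s["position"].round(1),"F",s["force"].round(2),"open",round(s["opening"],3))
    print("d_cm",(R.inv().apply(np.array(pos)-s["position"])/10).round(3),"rot",(R.inv()*Rt).as_rotvec().round(4))
E
python3 - <<'E'
from h import *
s=r.sense(); print(s["position"])
snap("wrist","pics/w2.png")
im=cv2.imread("pics/w2.png"); u,v=map(int,proj("pics/w2.png",(500,-113,30))); print(u,v)
u0,v0=max(u-130,0),max(v-120,0)
cv2.imwrite("pics/w2c.png",cv2.resize(im[v0:v0+200,u0:u0+260],None,fx=3,fy=3,interpolation=cv2.INTER_CUBIC)); print(u0,v0)
togo((470,-115,150),0.14)
E
```

```text
[ 473.27378577 -115.93276218  149.51092372]
wrist ['fx', 'fy', 'cx', 'cy']
310 201
180 81
t 1.8667 pos [ 474.8 -116.6  151.8] F [-1.1  -0.17 -0.26] open 0.999
d_cm [-0.153  0.487  0.181] rot [-0.0049  0.0041 -0.1513]
```

View pics/w2c.png

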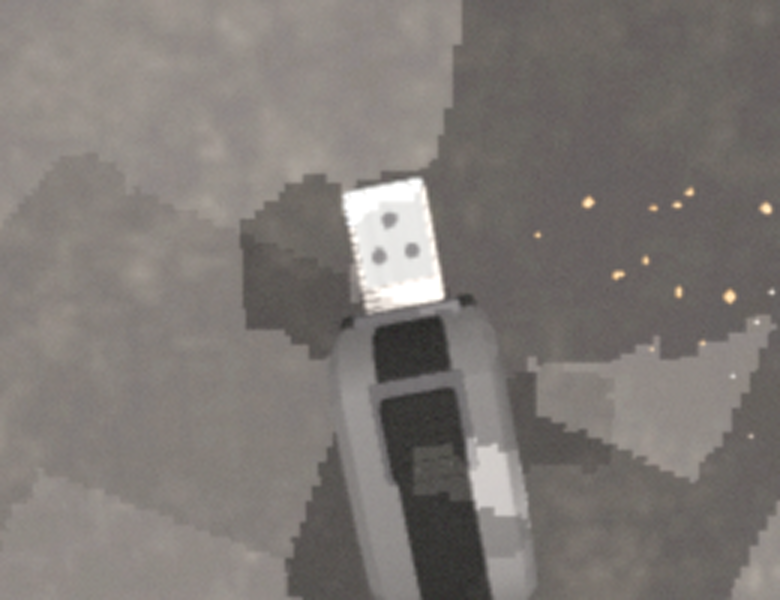

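The crop shows the blade's front corners at (294,145) and (321,140) in full-image pixels, where it enters the case at (302,185) and (328,181), and the foot's corners at (294,189) and (337,181).

```bash
python3 - <<'E'
from h import *
f="pics/w2.png"
P={}
for n,uv,z in [("tipL",(294.3,145),13),("tipR",(321.3,140.3),13),("baseL",(302,185.3),13),("baseR",(327.7,181.3),13),("footL",(294,189.3),10),("footR",(337.3,181),10),("lockFL",(304.7,189),60),("lockFR",(328,186.7),60)]:
    P[n]=atz(f,uv,z); print(n,P[n].round(1))
m=lambda a,b:(P[a]+P[b])/2
print("width",np.linalg.norm(P["tipL"]-P["tipR"]),"foot",np.linalg.norm(P["footL"]-P["footR"]))
for a,b in(("tipL","tipR"),("baseL","baseR"),("footL","footR")):
    d=P[a]-P[b]; print(a,np.arctan2(-d[0],d[1]))
d=m("tipL","tipR")-m("baseL","baseR"); print("axis",np.arctan2(d[1],d[0]),np.linalg.norm(d))
# height check: tip mid from w1/w2/top
print(tri([("pics/w1.png",(280.5,115.5)),(f,(307.8,142.6))]))
# strainer fit with full known: gradient
E
```

```text
tipL [ 537.5 -101.7   13. ]
tipR [ 540.5 -120.9   13. ]
baseL [ 508.9 -106.6   13. ]
baseR [ 511.6 -125.4   13. ]
footL [ 505.6 -100.5   10. ]
footR [ 511.4 -132.6   10. ]
lockFL [ 512.5 -110.    60. ]
lockFR [ 513.8 -124.1   60. ]
width 19.453104029200873 foot 32.65449454768672
tipL 0.15597909578957536
baseL 0.14392096755903822
footL 0.1790318451098068
axis 0.16361695451753522 29.129259552131785
(array([ 539.36702023, -111.43773987,   -4.40121691]), [array([-0.4909801 ,  0.63935315]), array([ 0.6450753 , -0.79244773])])
```

```bash
python3 - <<'E'
from h import *
togo((471.5,-122.4,19),0.16)
E
```

```text
t 1.8667 pos [ 474.8 -116.6  151.8] F [-1.1  -0.17 -0.26] open 0.999
d_cm [ 0.643  0.389 13.279] rot [-0.0049  0.004  -0.1713]
```

Request:
arm_command:
  deltas:
    - [[0.64,0.39,1.0],[0,0,0],1]
    - [[0,0,0],[-0.005,0.004,-0.09],1]
    - [[0,0,0],[0,0,-0.08],1]
    - [[0,0,2.5],[0,0,0],1]
    - [[0,0,2.5],[0,0,0],1]
    - [[0,0,0],[0,0,0],1]
    - [[0,0,0],[0,0,0],1]

```text
time: 2.45
position: [477.8, -130.9, 102.4]
tool_rot: [-0.002, 0.764, -0.645, 0.01]
force: [-0.2, -0.6, 0.4]
opening: 0.997
```

```bash
python3 - <<'E'
from h import *
togo((471.5,-122.4,19),0.16)
E
```

```text
t 2.45 pos [ 477.8 -130.9  102.4] F [-0.17 -0.65  0.4 ] open 0.997
d_cm [-1.045  0.612  8.319] rot [-0.0157 -0.0116  0.0095]
```

Request:
arm_command:
  deltas:
    - [[-1.05,0.6,0],[-0.015,-0.011,0.01],1]
    - [[0,0,0],[0,0,0],1]
    - [[0,0,1.5],[0,0,0],1]
    - [[0,0,1.5],[0,0,0],1]
    - [[0,0,0.5],[0,0,0],1]
    - [[0,0,0],[0,0,0],1]
    - [[0,0,0],[0,0,0],1]

```text
time: 3.03
position: [475.3, -123.5, 76.8]
tool_rot: [-0.002, 0.761, -0.649, 0.008]
force: [-0.4, 0.4, -0.6]
opening: 0.996
```

```bash
python3 - <<'E'
from h import *
togo((471.5,-122.4,19),0.16)
E
```

```text
t 3.0333 pos [ 475.3 -123.5   76.8] F [-0.36  0.36 -0.6 ] open 0.996
d_cm [-0.218  0.433  5.773] rot [-0.0135 -0.0084 -0.0013]
```

Request:
arm_command:
  deltas:
    - [[-0.22,0.43,0.5],[-0.015,-0.01,0],1]
    - [[0,0,1],[-0.005,-0.003,0],1]
    - [[0,0,1],[0,0,0],1]
    - [[0,0,1],[0,0,0],1]
    - [[0,0,0.5],[0,0,0],1]
    - [[0,0,0],[0,0,0],1]
    - [[0,0,0],[0,0,0],1]

```text
time: 3.62
position: [471.8, -122.4, 35.1]
tool_rot: [0.001, 0.761, -0.649, -0.003]
force: [0.6, 0.1, -0.8]
opening: 0.999
```

```bash
python3 - <<'E'
from h import *
togo((471.5,-122.4,19),0.16)
E
```

```text
t 3.6167 pos [ 471.8 -122.4   35.1] F [ 0.62  0.1  -0.75] open 0.999
d_cm [1.000e-03 1.700e-02 1.606e+00] rot [ 0.0054  0.0039 -0.001 ]
```

Request:
arm_command:
  deltas:
    - [[0,0,0.7],[0.005,0.004,0],1]
    - [[0,0,0.7],[0,0,0],1]
    - [[0,0,0.2],[0,0,0],1]
    - [[0,0,0],[0,0,0],0.2]
    - [[0,0,0],[0,0,0],-0.05]
    - [[0,0,0],[0,0,0],-1]
    - [[0,0,0],[0,0,0],-1]
    - [[0,0,0],[0,0,0],-1]
    - [[0,0,0],[0,0,0],-1]
  force: 50

```text
time: 4.37
position: [472.9, -123.1, 19.2]
tool_rot: [0.0, 0.761, -0.649, 0.001]
force: [0.8, -0.4, -4.0]
opening: 0.44
```

```bash
python3 - <<'E'
from h import *
togo((471.5,-122.4,19),0.16)
E
```

```text
t 4.3667 pos [ 472.9 -123.1   19.2] F [ 0.83 -0.41 -3.98] open 0.44
d_cm [-0.093  0.13   0.022] rot [-0.0013 -0.0016 -0.0006]
```

Request:
arm_command:
  deltas:
    - [[0,0,-1],[0,0,0],-1]
    - [[0,0,-2],[0,0,0],-1]
    - [[0,0,-3.5],[0,0,0],-1]
    - [[0,0,-3.5],[0,0,0],-1]
    - [[0,0,-3.5],[0,0,0],-1]
    - [[0,0,-3.5],[0,0,0],-1]
    - [[0,0,-2],[0,0,0],-1]
    - [[0,0,0],[0,0,0],-1]

```text
time: 5.03
position: [467.6, -120.6, 212.2]
tool_rot: [0.002, 0.761, -0.649, -0.008]
force: [-0.1, -1.7, -3.7]
opening: 0.445
```

Request:
arm_command:
  deltas:
    - [[-1.5,-0.6,0],[0,0,0],-1]
    - [[-3.2,-1.2,0],[0,0,0],-1]
    - [[-3.2,-1.2,0],[0,0,0],-1]
    - [[-3.2,-1.2,0],[0,0,0],-1]
    - [[-3.2,-1.2,0],[0,0,0],-1]
    - [[-3.2,-1.2,0],[0,0,0],-1]
    - [[-3.2,-1.2,0],[0,0,0],-1]
    - [[-3.2,-1.2,0],[0,0,0],-1]
    - [[-3.2,-1.2,0],[0,0,0],-1]
    - [[-3.2,-1.2,0],[0,0,0],-1]

```text
time: 5.87
position: [525.7, 202.2, 193.8]
tool_rot: [0.013, 0.757, -0.653, -0.014]
force: [-0.3, -0.0, -4.1]
opening: 0.44
```

Request:
arm_command:
  deltas:
    - [[-1.5,-0.6,0],[0,0,0],-1]
    - [[0,0,0],[0,0,0],-1]
    - [[0,0,0],[0,0,0],-1]
    - [[0,0,0],[0,0,0],-1]

```text
time: 6.2
position: [525.8, 225.4, 183.7]
tool_rot: [0.018, 0.759, -0.65, -0.019]
force: [0.5, -0.0, -3.3]
opening: 0.438
```

```bash
python3 - <<'E'
from h import *
togo((540,215,200),0.135)
snap("wrist","pics/w3.png"); s=r.sense(); print(s["position"],s["tool_rot"])
E
```

```text
t 6.2 pos [525.8 225.4 183.7] F [ 0.54 -0.03 -3.28] open 0.438
d_cm [ 1.233 -1.156 -1.697] rot [0.0522 0.0061 0.0195]
wrist ['fx', 'fy', 'cx', 'cy']
[525.48763086 224.87291168 183.59989403] [ 0.01806986  0.75908229 -0.65044598 -0.01968721]
```

View pics/w3.png

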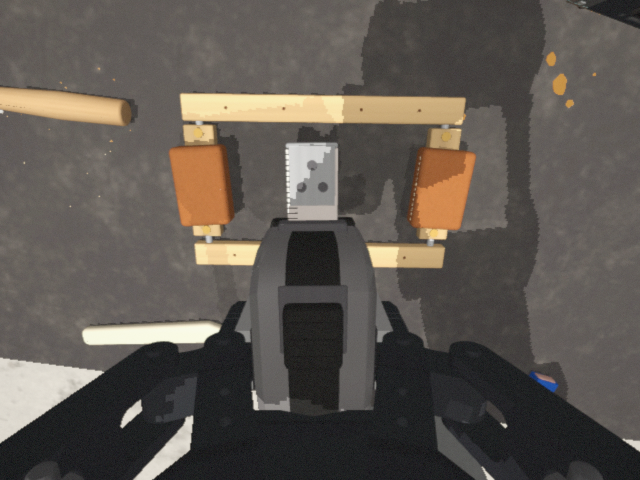

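The view shows the far bar's outer edge from (181,95) to (466,98), the near bar's outer edge from (195,265) to (442,268), and the hook's front at (286–338,143) in hand.

```bash
python3 - <<'E'
from h import *
f="pics/w3.png"; g=cv2.cvtColor(cv2.imread(f),cv2.COLOR_BGR2GRAY).astype(float); g=cv2.GaussianBlur(g,(5,5),1)
def edge(cols,v0,v1,sgn):
    pts=[]
    for u in cols:
        d=sgn*np.diff(g[v0:v1,u]); i=int(d.argmax())
        k=np.clip(d[max(i-2,0):i+3],0,None); v=v0+max(i-2,0)+(k*np.arange(len(k))).sum()/k.sum()+.5
        pts.append(atz(f,(u+0.0,v),11)[:2])
    return np.array(pts)
far=edge(list(range(195,450,6)),80,108,1); near=edge(list(range(205,245,4))+list(range(390,436,4)),255,280,-1)
def fit(p):
    p=p.copy()
    for _ in range(3):
        c=p.mean(0); n=np.linalg.svd(p-c)[2][1]; n*=np.sign(n[0]); e=(p-c)@n; p=p[abs(e)<max(2*e.std(),.5)]
    return c,n,e.std(),len(p)
for nm,p in(("far",far),("near",near)):
    c,n,s,k=fit(p); print(nm,c.round(1),"yaw",np.arctan2(n[1],n[0]).round(4),"rms",s.round(2),k)
    if nm=="far":cf=c
    else: print("width",(cf-c)@n)
for nm,uv in(("farL",(181,95)),("farR",(466,98)),("nearL",(195,265)),("nearR",(442,268))): print(nm,atz(f,uv,11).round(1))
# hook in tool frame
s=r.sense(); q=s["tool_rot"]; R=Ro.from_quat([q[1],q[2],q[3],q[0]]).as_matrix()
for z in(5,7):
  for uv in((286,143),(338,143),(288,218),(337,219)):
    o,d=ray(f,uv); o=R.T@(o-s["position"]); d=R.T@d; print(z,uv,(o+d*(z-o[2])/d[2]).round(1))
E
```

```text
far [616.9 235.6] yaw 0.1413 rms 0.09 43
near [477.9 208.4] yaw 0.1414 rms 0.08 22
width 141.39708152027137
farL [600.4 341.8  11. ]
farR [631.9 125.6  11. ]
nearL [460.3 324.2  11. ]
nearR [492.1 105.9  11. ]
5 (286, 143) [-11.2 -67.8   5. ]
5 (338, 143) [  7.7 -67.8   5. ]
5 (288, 218) [-10.9 -40.1   5. ]
5 (337, 219) [  7.8 -39.7   5. ]
7 (286, 143) [-11.3 -67.8   7. ]
7 (338, 143) [  7.8 -67.8   7. ]
7 (288, 218) [-11.1 -39.7   7. ]
7 (337, 219) [  8.  -39.3   7. ]
```

```bash
cat >> h.py <<'E'
Y=0.1413; N=np.array([np.cos(Y),np.sin(Y)]); L=np.array([-N[1],N[0]]); C=np.array([546.2,224.4]); S0=C@N
def go(sT,z,a=0.,t=0.):
    """deltas to TCP at along-coordinate sT (far edge 643.9, near 502.5), lateral t, nose-down tilt a"""
    s=r.sense(); q=s["tool_rot"]; R=Ro.from_quat([q[1],q[2],q[3],q[0]])
    Rl=Ro.from_matrix(np.array([[N[1],-N[0],0],[-N[0],-N[1],0],[0,0,-1]]).T); Rt=Rl*Ro.from_rotvec([-a,0,0])
    p=s["position"]; cur=(Rl.inv()*R).as_rotvec(); F=s["force"]
    T=R.as_matrix(); hk=p+T@[-1.7,-65.8,7]; ft=p+T@[-1.7,-37.8,19]
    print("t %.2f s %.1f lat %.1f z %.1f tilt %.3f roll %.3f yaw %.3f | hook s %.1f z %.1f foot s %.1f z %.1f (ext=0 hook) | F s %.2f lat %.2f z %.2f open %.3f"%(s["time"],p[:2]@N,(p[:2]-C)@L,p[2],-cur[0],cur[1],-cur[2],hk[:2]@N,hk[2],ft[:2]@N,ft[2],F[:2]@N,F[:2]@L,F[2],s["opening"]))
    tgt=np.r_[C+(sT-S0)*N+t*L,z]
    print("d_cm",(R.inv().apply(tgt-p)/10).round(2),"rot",(R.inv()*Rt).as_rotvec().round(3))
E
python3 -c "
from h import *
go(584.2,60,.15)"
```

```text
t 6.25 s 551.9 lat 3.4 z 183.6 tilt 0.053 roll -0.006 yaw 0.013 | hook s 617.2 z 173.1 foot s 588.6 z 162.6 (ext=0 hook) | F s -0.03 lat 0.83 z -3.98 open 0.438
d_cm [ 0.46 -3.87 12.17] rot [-0.097  0.005  0.013]
```

Request:
arm_command:
  deltas:
    - [[0.4,-1.5,1.5],[-0.05,0.003,0.007],-1]
    - [[0,-1.5,2],[-0.05,0.003,0.007],-1]
    - [[0,-0.8,2],[0,0,0],-1]
    - [[0,0,2],[0,0,0],-1]
    - [[0,0,2],[0,0,0],-1]
    - [[0,0,0],[0,0,0],-1]
    - [[0,0,0],[0,0,0],-1]

```text
time: 6.83
position: [553.3, 214.2, 82.9]
tool_rot: [0.06, 0.749, -0.658, -0.049]
force: [-0.3, 0.2, -3.3]
opening: 0.439
```

```bash
python3 -c "
from h import *
go(584.2,60,.15)"
```

```text
t 6.83 s 578.0 lat -11.1 z 82.9 tilt 0.155 roll 0.004 yaw -0.013 | hook s 641.9 z 65.8 foot s 612.4 z 58.3 (ext=0 hook) | F s -0.25 lat 0.28 z -3.32 open 0.439
d_cm [-1.13 -0.95  2.16] rot [ 0.005 -0.003 -0.013]
```

Request:
arm_command:
  deltas:
    - [[-1.1,-0.9,1.0],[0.005,-0.003,-0.013],-1]
    - [[0,0,0.8],[0,0,0],-1]
    - [[0,0,0],[0,0,0],-1]
    - [[0,0,0],[0,0,0],-1]

```text
time: 7.17
position: [560.7, 225.0, 65.9]
tool_rot: [0.054, 0.753, -0.655, -0.047]
force: [-0.2, 0.8, -2.7]
opening: 0.438
```

```bash
python3 - <<'E'
from h import *
go(584.2,60,.15)
snap("wrist","pics/w4.png")
f="pics/w4.png"; print("far edge pred", proj(f,np.r_[C+(643.9-S0)*N,11]), proj(f,np.r_[C+(643.9-S0)*N+40*L,11]))
go(584.2,60,.15)
im=cv2.imread(f); cv2.imwrite("pics/w4c.png",cv2.resize(im[0:300,120:520],None,fx=2,fy=2,interpolation=cv2.INTER_CUBIC))
E
```

```text
t 7.17 s 586.8 lat -1.4 z 65.9 tilt 0.143 roll -0.001 yaw -0.002 | hook s 650.9 z 49.5 foot s 621.5 z 41.7 (ext=0 hook) | F s -0.12 lat 0.85 z -2.67 open 0.438
d_cm [-0.14  0.18  0.62] rot [-0.007  0.001 -0.002]
wrist ['fx', 'fy', 'cx', 'cy']
far edge pred (np.float64(311.7580016408047), np.float64(148.54601654572053)) (np.float64(227.10211414501956), np.float64(148.68530917423777))
t 7.22 s 586.6 lat -1.5 z 65.9 tilt 0.144 roll -0.001 yaw -0.002 | hook s 650.7 z 49.5 foot s 621.3 z 41.7 (ext=0 hook) | F s -0.23 lat 0.26 z -3.74 open 0.437
d_cm [-0.15  0.15  0.62] rot [-0.006  0.001 -0.002]
```

View pics/w4c.png

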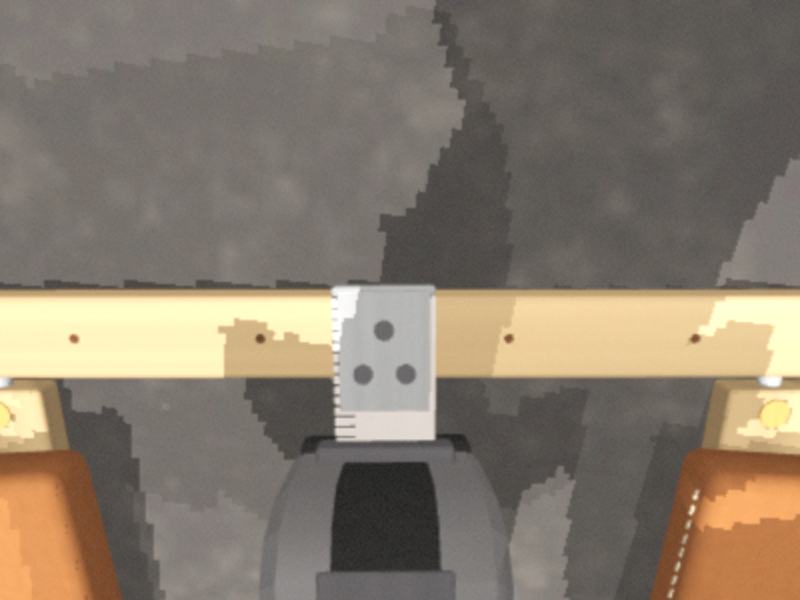

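The crop shows the hook's front at full-image row 142.5 and the far bar's outer edge at row 145, against a prediction of 148.5. That puts the edge roughly 1.5 mm farther out than first measured.

```bash
python3 - <<'E'
from h import *
f="pics/w4.png"
s=r.sense();q=s["tool_rot"];T=Ro.from_quat([q[1],q[2],q[3],q[0]]).as_matrix()
for zz in (5,7):print("hook outer pred",proj(f,s["position"]+T@[-1.7,-67.8,zz]))
print("far edge s",atz(f,(230,145),11)[:2]@N, atz(f,(450,145),11)[:2]@N,"inner",atz(f,(230,188.5),11)[:2]@N)
for uv in ((230,145),): print(tri([(f,(230,145)),("pics/w3.png",np.array(proj("pics/w3.png",atz(f,(230,145),11))) )]))
K,_=load(f);print(K)
E
```

```text
hook outer pred (np.float64(310.90290879018505), np.float64(142.74397823778656))
hook outer pred (np.float64(310.9408340362728), np.float64(142.66583253428593))
far edge s 645.6024106516517 645.4338081090775 inner 624.5495589422229
(array([613.29643813, 272.7981283 ,  11.        ]), [array([-9.94759830e-13, -2.72848411e-12]), array([-5.68434189e-14, -1.70530257e-12])])
[364.28479251 364.28479251 313.30942719 242.3885993 ]
```

Request:
arm_command:
  deltas:
    - [[-0.1,-0.1,0.8],[-0.005,0,0],-1]
    - [[0,-0.12,0.8],[0,0,0],-1]
    - [[0,0,0],[0,0,0],-1]
    - [[0,0,0],[0,0,0],-1]

```text
time: 7.55
position: [561.1, 226.4, 50.2]
tool_rot: [0.055, 0.753, -0.654, -0.048]
force: [-0.6, 0.2, -3.8]
opening: 0.44
```

```bash
python3 -c "
from h import *
go(586.6,30,.15)"
```

```text
t 7.55 s 587.4 lat -0.1 z 50.2 tilt 0.146 roll -0.001 yaw -0.001 | hook s 651.5 z 33.7 foot s 622.0 z 25.9 (ext=0 hook) | F s -0.52 lat 0.28 z -3.75 open 0.440
d_cm [-0.01 -0.21  2.01] rot [-0.004  0.001 -0.001]
```

Request:
arm_command:
  deltas:
    - [[0,-0.08,0.6],[-0.004,0,0],-1]
    - [[0,-0.05,0.4],[0,0,0],-1]
    - [[0,0,0],[0,0,0],-1]
    - [[0,0,0],[0,0,0],-1]

```text
time: 7.88
position: [560.8, 226.4, 38.8]
tool_rot: [0.056, 0.753, -0.654, -0.05]
force: [-0.5, -0.7, -3.4]
opening: 0.439
```

```bash
cat > e.py <<'E'
from h import *
import sys
def edges(f):
    g=cv2.GaussianBlur(cv2.cvtColor(cv2.imread(f),cv2.COLOR_BGR2GRAY),(5,5),1).astype(float)
    for u in (200,230,255,370,400,430):
        d=np.diff(g[60:260,u]); i=int(d.argmax()); j=int(d.argmin())
        print(u,"outer row",60+i,"s %.1f"%(atz(f,(u,60.5+i),11)[:2]@N),"inner row",60+j,"s %.1f"%(atz(f,(u,60.5+j),11)[:2]@N))
f=sys.argv[1]; snap("wrist",f); edges(f); go(586.6,30,.15)
E
python3 e.py pics/w5.png
```

```text
wrist ['fx', 'fy', 'cx', 'cy']
200 outer row 159 s 644.4 inner row 205 s 624.9
230 outer row 154 s 646.4 inner row 205 s 624.9
255 outer row 154 s 646.4 inner row 205 s 624.9
370 outer row 154 s 646.3 inner row 205 s 624.8
400 outer row 155 s 645.9 inner row 205 s 624.8
430 outer row 154 s 646.3 inner row 205 s 624.8
t 7.93 s 587.0 lat -0.1 z 38.8 tilt 0.151 roll -0.001 yaw -0.001 | hook s 651.0 z 22.0 foot s 621.5 z 14.4 (ext=0 hook) | F s -1.09 lat -0.03 z -3.78 open 0.439
d_cm [-0.   -0.1   0.88] rot [ 0.001  0.001 -0.001]
```

Request:
arm_command:
  deltas:
    - [[0,0,0.4],[0,0,0],-1]
    - [[0,-0.03,0.3],[0,0,0],-1]
    - [[0,0,0],[0,0,0],-1]
    - [[0,0,0],[0,0,0],-1]

```text
time: 8.27
position: [560.1, 226.3, 31.4]
tool_rot: [0.056, 0.753, -0.654, -0.049]
force: [0.1, 0.1, -3.9]
opening: 0.44
```

```bash
python3 e.py pics/w6.png
```

```text
wrist ['fx', 'fy', 'cx', 'cy']
200 outer row 156 s 646.4 inner row 197 s 630.1
230 outer row 156 s 646.4 inner row 209 s 625.0
255 outer row 156 s 646.4 inner row 208 s 625.5
370 outer row 156 s 646.4 inner row 209 s 625.0
400 outer row 157 s 646.0 inner row 209 s 625.0
430 outer row 157 s 646.0 inner row 209 s 625.0
t 8.32 s 586.3 lat -0.1 z 31.4 tilt 0.150 roll -0.001 yaw -0.001 | hook s 650.4 z 14.7 foot s 620.9 z 7.0 (ext=0 hook) | F s -0.29 lat -0.17 z -3.03 open 0.440
d_cm [-0.01 -0.05  0.14] rot [ 0.     0.001 -0.001]
```

Request:
arm_command:
  deltas:
    - [[0,-0.02,0.15],[0,0,0],-1]
    - [[0,0,0],[0,0,0],-1]
    - [[0,0.2,0],[0,0,0],-1]
    - [[0,0.2,0],[0,0,0],-1]
    - [[0,0.3,0],[0,0,0],-1]
    - [[0,0.3,0],[0,0,0],-1]
    - [[0,0.3,0],[0,0,0],-1]
    - [[0,0,0],[0,0,0],-1]
    - [[0,0,0],[0,0,0],-1]

```text
time: 9.07
position: [550.8, 225.1, 32.7]
tool_rot: [0.052, 0.753, -0.654, -0.046]
force: [3.0, 0.7, -4.9]
opening: 0.44
```

```bash
python3 e.py pics/w7.png
```

```text
wrist ['fx', 'fy', 'cx', 'cy']
200 outer row 133 s 645.5 inner row 187 s 624.6
230 outer row 133 s 645.5 inner row 187 s 624.6
255 outer row 133 s 645.5 inner row 187 s 624.6
370 outer row 133 s 645.5 inner row 186 s 625.0
400 outer row 133 s 645.5 inner row 186 s 625.0
430 outer row 133 s 645.5 inner row 187 s 624.6
t 9.12 s 577.0 lat 0.1 z 32.7 tilt 0.139 roll -0.002 yaw -0.001 | hook s 641.2 z 16.7 foot s 611.8 z 8.7 (ext=0 hook) | F s 1.99 lat 0.75 z -4.79 open 0.438
d_cm [ 0.01 -0.99  0.14] rot [-0.011  0.002 -0.001]
```

Request:
arm_command:
  deltas:
    - [[0,0.0,0.2],[-0.01,0,0],-1]
    - [[0,0.1,0.1],[-0.005,0,0],-1]
    - [[0,0.3,0],[0,0,0],-1]
    - [[0,0.3,0],[0,0,0],-1]
    - [[0,0,0],[0,0,0],-1]
    - [[0,0,0],[0,0,0],-1]

```text
time: 9.62
position: [546.4, 224.5, 32.1]
tool_rot: [0.055, 0.753, -0.654, -0.049]
force: [2.6, 0.6, -3.7]
opening: 0.44
```

```bash
python3 e.py pics/w8.png
python3 - <<'E'
import cv2
im=cv2.imread("pics/w8.png"); cv2.imwrite("pics/w8c.png",cv2.resize(im[60:300,160:480],None,fx=2.4,fy=2.4,interpolation=cv2.INTER_CUBIC))
E
```

```text
wrist ['fx', 'fy', 'cx', 'cy']
200 outer row 121 s 645.4 inner row 176 s 624.7
230 outer row 121 s 645.3 inner row 176 s 624.7
255 outer row 121 s 645.3 inner row 176 s 624.7
370 outer row 121 s 645.3 inner row 176 s 624.7
400 outer row 121 s 645.3 inner row 176 s 624.6
430 outer row 121 s 645.3 inner row 176 s 624.6
t 9.67 s 572.5 lat 0.1 z 32.1 tilt 0.148 roll -0.002 yaw -0.002 | hook s 636.5 z 15.5 foot s 607.1 z 7.7 (ext=0 hook) | F s 2.00 lat -0.62 z -2.52 open 0.437
d_cm [ 0.01 -1.43  0.  ] rot [-0.002  0.002 -0.001]
```

View pics/w8c.png

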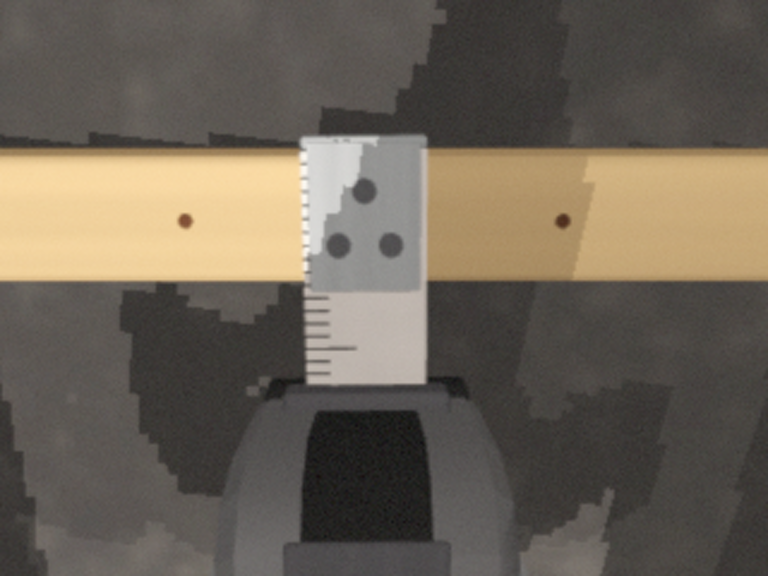

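The crop shows the hook seated over the far bar's outer edge (crop row 150), with blade graduations now visible between the bar and the case. It is caught and drawing out.

Request:
arm_command:
  deltas:
    - [[0,0.3,0.1],[-0.002,0,0],-1]
    - [[0,0.5,0.02],[0,0,0],-1]
    - [[0,0.5,0.02],[0,0,0],-1]
    - [[0,0.5,0],[0,0,0],-1]
    - [[0,0.5,0],[0,0,0],-1]
    - [[0,0.5,0],[0,0,0],-1]
    - [[0,0.5,0],[0,0,0],-1]
    - [[0,0,0],[0,0,0],-1]
    - [[0,0,0],[0,0,0],-1]

```text
time: 10.42
position: [510.8, 219.3, 36.9]
tool_rot: [0.055, 0.753, -0.654, -0.049]
force: [3.5, -0.2, -2.5]
opening: 0.44
```

```bash
python3 -c "
from h import *
go(532,37,.15)"
```

```text
t 10.42 s 536.6 lat -0.1 z 36.9 tilt 0.147 roll -0.002 yaw -0.002 | hook s 600.7 z 20.4 foot s 571.2 z 12.6 (ext=0 hook) | F s 3.44 lat -0.68 z -2.53 open 0.440
d_cm [-0.01  0.46  0.06] rot [-0.003  0.002 -0.001]
```

Request:
arm_command:
  deltas:
    - [[0,0.5,0.05],[-0.003,0,0],-1]
    - [[0,0.5,0.02],[0,0,0],-1]
    - [[0,0.5,0.02],[0,0,0],-1]
    - [[0,0.5,0.02],[0,0,0],-1]
    - [[0,0.5,0],[0,0,0],-1]
    - [[0,0.5,0],[0,0,0],-1]
    - [[0,0.5,0],[0,0,0],-1]
    - [[0,0,0],[0,0,0],-1]

```text
time: 11.08
position: [474.5, 213.9, 41.8]
tool_rot: [0.055, 0.753, -0.654, -0.049]
force: [4.0, -0.2, -1.7]
opening: 0.435
```

```bash
python3 -c "
from h import *
go(458,48,.15)"
```

```text
t 11.08 s 499.9 lat -0.3 z 41.8 tilt 0.147 roll -0.001 yaw -0.002 | hook s 564.0 z 25.3 foot s 534.6 z 17.5 (ext=0 hook) | F s 3.96 lat -0.79 z -1.67 open 0.435
d_cm [-0.02  4.24  0.  ] rot [-0.003  0.002 -0.002]
```

Request:
arm_command:
  deltas:
    - [[0,0.5,0.02],[-0.003,0,0],-1]
    - [[0,0.5,0.02],[0,0,0],-1]
    - [[0,0.5,0],[0,0,0],-1]
    - [[0,0.5,0],[0,0,0],-1]
    - [[0,0.5,0],[0,0,0],-1]
    - [[0,0.5,0],[0,0,0],-1]
    - [[0,0.5,0],[0,0,0],-1]
    - [[0,0.5,0],[0,0,0],-1]
    - [[0,0,0],[0,0,0],-1]

```text
time: 11.83
position: [432.8, 207.9, 48.0]
tool_rot: [0.055, 0.752, -0.655, -0.048]
force: [4.7, 0.1, -2.9]
opening: 0.443
```

```bash
python3 -c "
from h import *
go(458,48,.15)"
```

```text
t 11.83 s 457.8 lat -0.4 z 48.0 tilt 0.147 roll -0.001 yaw -0.003 | hook s 521.9 z 31.5 foot s 492.4 z 23.7 (ext=0 hook) | F s 4.65 lat -0.52 z -2.93 open 0.443
d_cm [-0.04 -0.02 -0.  ] rot [-0.003  0.001 -0.003]
```

Request:
arm_command:
  deltas:
    - [[0,-0.02,0.2],[0.008,0,-0.001],-1]
    - [[0,-0.02,0.19],[0.01,0,-0.001],-1]
    - [[0,-0.02,0.19],[0.01,0,0],-1]
    - [[0,-0.02,0.19],[0.01,0,0],-1]
    - [[0,-0.02,0.19],[0.01,0,0],-1]
    - [[0,0,0],[0,0,0],-1]

```text
time: 12.33
position: [433.0, 207.8, 37.4]
tool_rot: [0.035, 0.754, -0.655, -0.031]
force: [4.6, -0.6, -2.0]
opening: 0.436
```

```bash
cat > c.py <<'E'
from h import *
import sys
go(*map(float,sys.argv[1:]))
p=r.sense();q=p["tool_rot"];T=Ro.from_quat([q[1],q[2],q[3],q[0]]).as_matrix()
h=p["position"]+T@[-1.7,-65.8,7]; f=-T[:,1]; e=(645.3-h[:2]@N)/(f[:2]@N); print("ext~ %.1f real hook z %.1f"%(e,(h+e*f)[2]))
E
python3 c.py 455 29 .05
```

```text
t 12.33 s 457.9 lat -0.5 z 37.4 tilt 0.093 roll -0.001 yaw -0.001 | hook s 522.8 z 24.4 foot s 493.8 z 15.0 (ext=0 hook) | F s 4.49 lat -1.23 z -1.95 open 0.436
d_cm [-0.05  0.21  0.87] rot [ 0.043  0.001 -0.001]
ext~ 123.0 real hook z 13.0
```

Request:
arm_command:
  deltas:
    - [[0,-0.01,0.19],[0.01,0,0],-1]
    - [[0,-0.01,0.19],[0.01,0,0],-1]
    - [[0,-0.01,0.19],[0.01,0,0],-1]
    - [[0,0,0.19],[0.01,0,0],-1]
    - [[0,0,0.19],[0.01,0,0],-1]
    - [[0,0,0.19],[0.01,0,0],-1]
    - [[0,0,0],[0,0,0],-1]

```text
time: 12.92
position: [432.7, 207.9, 24.9]
tool_rot: [0.009, 0.755, -0.656, -0.009]
force: [4.9, -1.3, -2.1]
opening: 0.437
```

```bash
python3 c.py 458 19.5 0
```

```text
t 12.92 s 457.6 lat -0.4 z 24.9 tilt 0.026 roll -0.002 yaw -0.002 | hook s 523.2 z 16.2 foot s 494.9 z 4.9 (ext=0 hook) | F s 4.62 lat -1.97 z -2.09 open 0.437
d_cm [-0.04 -0.05  0.54] rot [ 0.026  0.002 -0.002]
ext~ 122.1 real hook z 13.0
```

Request:
arm_command:
  deltas:
    - [[0,0,0.19],[0.01,0,0],-1]
    - [[0,0,0.19],[0.01,0.001,-0.001],-1]
    - [[0,0,0.1],[0.006,0.001,-0.001],-1]
    - [[0,0,0],[0,0,0],-1]
    - [[0,0,0],[0,0,0],-1]

```text
time: 13.33
position: [432.6, 207.8, 19.8]
tool_rot: [-0.001, 0.755, -0.656, 0.001]
force: [4.7, -1.6, -3.4]
opening: 0.442
```

```bash
python3 c.py 462 19.3 0
```

```text
t 13.33 s 457.6 lat -0.5 z 19.8 tilt -0.003 roll 0.001 yaw -0.001 | hook s 523.4 z 13.0 foot s 495.4 z 0.9 (ext=0 hook) | F s 4.45 lat -2.30 z -3.40 open 0.442
d_cm [-0.05 -0.44  0.05] rot [-0.003 -0.001 -0.001]
ext~ 121.9 real hook z 13.3
```

Request:
arm_command:
  deltas:
    - [[0,-0.1,0.03],[-0.002,0,0],-1]
    - [[0,-0.1,0.02],[0,0,0],-1]
    - [[0,-0.1,0],[0,0,0],-1]
    - [[0,-0.1,0],[0,0,0],-1]
    - [[0,-0.1,0],[0,0,0],-1]
    - [[0,0,0],[0,0,0],-1]
    - [[0,0,0],[0,0,0],-1]

```text
time: 13.92
position: [439.3, 208.9, 19.6]
tool_rot: [-0.001, 0.755, -0.656, 0.001]
force: [3.2, -1.6, -1.8]
opening: 0.437
```

```bash
python3 c.py 465 19.2 0
```

```text
t 13.92 s 464.3 lat -0.3 z 19.6 tilt -0.002 roll 0.000 yaw -0.001 | hook s 530.1 z 12.7 foot s 502.2 z 0.7 (ext=0 hook) | F s 2.98 lat -2.08 z -1.79 open 0.437
d_cm [-0.03 -0.07  0.04] rot [-0.002 -0.    -0.001]
ext~ 115.2 real hook z 13.0
```

Request:
arm_command:
  deltas:
    - [[0,-0.05,0],[0,0,0],-1]
    - [[0,0,0],[0,0,0],-1]

```text
time: 14.08
position: [439.2, 208.9, 19.5]
tool_rot: [-0.0, 0.755, -0.656, 0.0]
force: [4.9, -1.1, -1.8]
opening: 0.44
```

```bash
for i in 1; do python3 c.py 465 19.2 0; done; python3 - <<'E'
from h import *
s=[]
for i in range(4):
    r.read_camera("wrist"); s.append(r.sense()["force"])
s=np.array(s);print("mean F s %.2f lat %.2f z %.2f"%((s[:,:2]@N).mean(),(s[:,:2]@L).mean(),s[:,2].mean()))
E
```

```text
t 14.08 s 464.3 lat -0.3 z 19.5 tilt -0.001 roll 0.000 yaw -0.001 | hook s 530.1 z 12.6 foot s 502.1 z 0.6 (ext=0 hook) | F s 4.70 lat -1.77 z -1.80 open 0.440
d_cm [-0.03 -0.07  0.03] rot [-0.001 -0.    -0.001]
ext~ 115.2 real hook z 12.7
mean F s 3.47 lat -1.88 z -1.51
```

Request:
arm_command:
  deltas:
    - [[0,-0.1,0],[0,0,0],-1]
    - [[0,-0.05,0],[0,0,0],-1]
    - [[0,0,0],[0,0,0],-1]

```text
time: 14.53
position: [439.3, 208.9, 19.5]
tool_rot: [0.001, 0.755, -0.655, -0.0]
force: [3.3, -1.4, -1.7]
opening: 0.439
```

```bash
cat > m.py <<'E'
from h import *
s=[]
for i in range(6):
    r.read_camera("wrist"); s.append(r.sense()["force"])
s=np.array(s);print("mean F s %.2f lat %.2f z %.2f"%((s[:,:2]@N).mean(),(s[:,:2]@L).mean(),s[:,2].mean()))
E
python3 m.py; python3 c.py 466 19.2 0
```

```text
mean F s 2.91 lat -1.44 z -0.90
t 14.83 s 464.3 lat -0.3 z 19.5 tilt 0.002 roll 0.000 yaw -0.000 | hook s 530.1 z 12.4 foot s 502.1 z 0.4 (ext=0 hook) | F s 2.37 lat -1.65 z -1.20 open 0.436
d_cm [-0.03 -0.17  0.03] rot [ 0.002 -0.    -0.   ]
ext~ 115.2 real hook z 12.2
```

Request:
arm_command:
  deltas:
    - [[0,-0.08,0.03],[0,0,0],-1]
    - [[0,-0.08,0.03],[0,0,0],-1]
    - [[0,0,0],[0,0,0],-1]

```text
time: 15.08
position: [439.3, 208.9, 19.4]
tool_rot: [0.002, 0.755, -0.655, -0.001]
force: [4.3, -0.3, -2.2]
opening: 0.442
```

```bash
python3 m.py; python3 c.py 466 19.2 0
```

```text
mean F s 1.96 lat -1.23 z 1.79
t 15.38 s 464.4 lat -0.2 z 19.3 tilt 0.005 roll 0.000 yaw -0.000 | hook s 530.2 z 11.9 foot s 502.1 z 0.1 (ext=0 hook) | F s 1.95 lat -1.34 z 2.97 open 0.439
d_cm [-0.02 -0.16  0.01] rot [ 0.005 -0.    -0.   ]
ext~ 115.2 real hook z 11.4
```

Request:
arm_command:
  deltas:
    - [[0,0,0],[0.004,0,0],-1]
    - [[0,0,0],[0,0,0],-1]
    - [[0,0,0],[0,0,0],-1]
    - [[0,0,0],[0,0,0],-0.1]
    - [[0,0,0],[0,0,0],-0.08]
    - [[0,0,0],[0,0,0],-0.04]
    - [[0,0,0],[0,0,0],0.05]
    - [[0,0,0],[0,0,0],0.2]
    - [[0,0,0],[0,0,0],0.4]
    - [[0,0,0],[0,0,0],0.4]
  force: 20

```text
time: 16.22
position: [431.5, 207.6, 16.9]
tool_rot: [0.007, 0.756, -0.655, -0.005]
force: [-0.5, -0.5, -0.2]
opening: 0.701
```

```bash
python3 c.py 466 19.2 0; python3 m.py; python3 - <<'E'
from h import *
snap("wrist","pics/w9.png")
E
```

```text
t 16.22 s 456.4 lat -0.4 z 16.9 tilt 0.017 roll 0.002 yaw 0.001 | hook s 522.1 z 8.8 foot s 493.9 z -2.7 (ext=0 hook) | F s -0.56 lat -0.47 z -0.22 open 0.701
d_cm [-0.04 -0.95 -0.25] rot [ 0.017 -0.002  0.001]
ext~ 123.2 real hook z 6.7
mean F s -0.03 lat 0.40 z -0.35
wrist ['fx', 'fy', 'cx', 'cy']
```

View pics/w9.png

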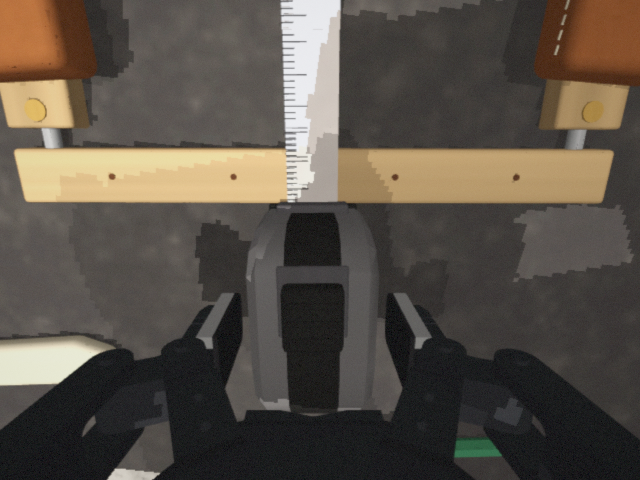

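Released: the foot (row 206) sits against the near bar's outer edge (row 202), the blade lies square across the bar, and the fingers are clear on both sides. Lifting, then shutting the fingers.

Request:
arm_command:
  deltas:
    - [[0,0,-1],[0,0,0],0.4]
    - [[0,0,-2],[0,0,0],0.4]
    - [[0,0,-2.5],[0,0,0],0.4]
    - [[0,0,-2.5],[0,0,0],0.4]
    - [[0,0,-1.5],[0,0,0],0.4]
    - [[0,0,0],[0,0,0],-1]
    - [[0,0,0],[0,0,0],-1]
    - [[0,0,0],[0,0,0],-1]
    - [[0,0,0],[0,0,0],-1]

```text
time: 17.32
position: [431.7, 207.4, 113.6]
tool_rot: [0.009, 0.755, -0.655, -0.006]
force: [-0.5, -0.3, -0.6]
opening: 0.137
```

```bash
python3 c.py 482 90 0 1; python3 - <<'E'
from h import *
snap("wrist","pics/w10.png"); print(proj("pics/w10.png",np.r_[C+(502.5-S0)*N,11]))
E
```

```text
t 17.32 s 456.6 lat -0.7 z 113.6 tilt 0.022 roll 0.002 yaw 0.001 | hook s 522.2 z 105.1 foot s 494.0 z 93.8 (ext=0 hook) | F s -0.52 lat -0.27 z -0.65 open 0.137
d_cm [-0.18 -2.59  2.3 ] rot [ 0.022 -0.002  0.001]
ext~ 123.1 real hook z 102.5
wrist ['fx', 'fy', 'cx', 'cy']
(np.float64(313.08085919703257), np.float64(172.3543526313016))
```

View pics/w10.png

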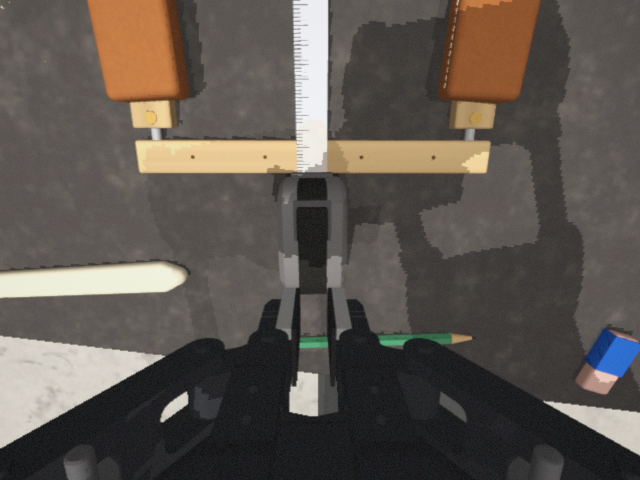

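```bash
python3 - <<'E'
from h import *
for f in("pics/w9.png","pics/w10.png"):
  for ds,z in((-38,54),(9,66),(27,66),(34,54),(38,10)): print(f,ds,z,np.round(proj(f,np.r_[C+(464.5+ds-S0)*N+1.5*L,z]),0))
E
```

```text
pics/w9.png -38 54 [310. 457.]
pics/w9.png 9 66 [309. 354.]
pics/w9.png 27 66 [309. 290.]
pics/w9.png 34 54 [309. 247.]
pics/w9.png 38 10 [310. 202.]
pics/w10.png -38 54 [310. 313.]
pics/w10.png 9 66 [310. 242.]
pics/w10.png 27 66 [310. 208.]
pics/w10.png 34 54 [310. 190.]
pics/w10.png 38 10 [311. 172.]
```

Request:
arm_command:
  deltas:
    - [[-0.1,-1.3,0.5],[0.011,0,0],-1]
    - [[0,-1.2,0.5],[0.011,0,0],-1]
    - [[0,0,0.5],[0,0,0],-1]
    - [[0,0,0],[0,0,0],-1]
    - [[0,0,0],[0,0,0],-1]

```text
time: 17.78
position: [457.2, 211.7, 92.2]
tool_rot: [0.003, 0.755, -0.655, -0.0]
force: [0.1, 0.9, 0.3]
opening: -0.004
```

```bash
python3 c.py 482 80 0 1
```

```text
t 17.78 s 482.5 lat -0.1 z 92.2 tilt 0.005 roll 0.004 yaw 0.001 | hook s 548.2 z 84.9 foot s 520.2 z 73.1 (ext=0 hook) | F s 0.20 lat 0.83 z 0.32 open -0.004
d_cm [-0.11  0.04  1.22] rot [ 0.005 -0.004  0.001]
ext~ 97.1 real hook z 84.5
```

Request:
arm_command:
  deltas:
    - [[-0.1,0,0.5],[0.005,-0.004,0],-1]
    - [[0,0,0.4],[0,0,0],-1]
    - [[0,0,0.2],[0,0,0],-1]
    - [[0,0,0],[0,0,0],-1]
    - [[0,0,0],[0,0,0],-1]

```text
time: 18.2
position: [455.8, 212.4, 79.1]
tool_rot: [0.001, 0.755, -0.655, -0.001]
force: [0.5, -0.5, 0.1]
opening: -0.001
```

```bash
python3 c.py 482 71 0 1
```

```text
t 18.20 s 481.2 lat 0.9 z 79.1 tilt 0.002 roll -0.000 yaw 0.001 | hook s 547.0 z 72.0 foot s 519.0 z 60.1 (ext=0 hook) | F s 0.38 lat -0.57 z 0.09 open -0.001
d_cm [-0.01 -0.08  0.81] rot [0.002 0.    0.001]
ext~ 98.3 real hook z 71.8
```

Request:
arm_command:
  deltas:
    - [[0,-0.05,0.2],[0,0,0],-1]
    - [[0,0,0.2],[0,0,0],-1]
    - [[0,0,0.2],[0,0,0],-1]
    - [[0,0,0.1],[0,0,0],-1]

```text
time: 18.53
position: [456.6, 212.6, 73.1]
tool_rot: [-0.0, 0.756, -0.655, -0.0]
force: [-1.7, -0.6, 2.4]
opening: 0.004
```

```bash
python3 c.py 482 71 0 1
```

```text
t 18.53 s 482.0 lat 0.9 z 73.1 tilt 0.000 roll -0.001 yaw 0.001 | hook s 547.8 z 66.1 foot s 519.7 z 54.1 (ext=0 hook) | F s -1.73 lat -0.38 z 2.43 open 0.004
d_cm [-0.01 -0.    0.21] rot [0.    0.001 0.001]
ext~ 97.5 real hook z 66.1
```

Request:
arm_command:
  deltas:
    - [[0,0,0.2],[0,0,0],-1]
    - [[0,0,0.15],[0,0,0],-1]
    - [[0,0,0.1],[0,0,0],-1]
    - [[0,0,0],[0,0,0],-1]

```text
time: 18.87
position: [456.7, 212.7, 69.9]
tool_rot: [-0.0, 0.756, -0.655, -0.0]
force: [0.2, -0.4, 0.6]
opening: -0.001
```

```bash
python3 c.py 482 71 0 1
```

```text
t 18.87 s 482.1 lat 1.0 z 69.9 tilt -0.001 roll -0.001 yaw 0.001 | hook s 547.9 z 63.0 foot s 519.9 z 51.0 (ext=0 hook) | F s 0.18 lat -0.43 z 0.62 open -0.001
d_cm [ 0.    0.01 -0.11] rot [-0.001  0.001  0.001]
ext~ 97.4 real hook z 63.1
```

Request:
arm_command:
  deltas:
    - [[0,0,0.15],[0,0,0],-1]
    - [[0,0,0.15],[0,0,0],-1]
    - [[0,0,0.15],[0,0,0],-1]

```text
time: 19.12
position: [457.1, 212.9, 69.7]
tool_rot: [-0.001, 0.756, -0.655, 0.001]
force: [-3.9, 0.6, 16.2]
opening: 0.003
```

```bash
python3 c.py 482 71 0 1;python3 m.py; python3 c.py 482 71 0 1
```

```text
t 19.12 s 482.5 lat 1.2 z 69.7 tilt -0.003 roll -0.001 yaw 0.001 | hook s 548.3 z 62.9 foot s 520.4 z 50.8 (ext=0 hook) | F s -3.79 lat 1.14 z 16.15 open 0.003
d_cm [ 0.02  0.05 -0.13] rot [-0.003  0.001  0.001]
ext~ 97.0 real hook z 63.1
mean F s -4.30 lat -0.72 z 15.89
t 19.42 s 482.5 lat 1.2 z 69.7 tilt -0.003 roll -0.001 yaw 0.001 | hook s 548.3 z 62.9 foot s 520.4 z 50.8 (ext=0 hook) | F s -3.77 lat -0.64 z 16.15 open 0.000
d_cm [ 0.02  0.05 -0.13] rot [-0.003  0.001  0.001]
ext~ 97.0 real hook z 63.2
```

Request:
arm_command:
  deltas:
    - [[0,0,-0.1],[0,0,0],-1]
    - [[0,0,-0.3],[0,0,0],-1]
    - [[0,0,-0.8],[0,0,0],-1]
    - [[0,0,-2],[0,0,0],-1]
    - [[0,0,-3],[0,0,0],-1]
    - [[0,0,-3],[0,0,0],-1]
    - [[0,0,0],[0,0,0],-1]
    - [[0,0,0],[0,0,0],-1]

```text
time: 20.08
position: [456.6, 212.7, 165.0]
tool_rot: [-0.0, 0.756, -0.655, -0.0]
force: [-0.1, -0.2, -0.3]
opening: -0.001
```

```bash
python3 c.py 482 71 0 1; python3 - <<'E'
from h import *
snap("wrist","pics/w11.png"); snap("side","pics/side2.png")
f="pics/w11.png"
for d in(502.5,643.9): print(proj(f,np.r_[C+(d-S0)*N,11]))
a=cv2.imread(f); b=cv2.imread("pics/side2.png"); u,v=map(int,proj("pics/side2.png",np.r_[C+(500-S0)*N,20])); b=cv2.resize(b[v-45:v+45,u-60:u+60],None,fx=3.3,fy=3.3,interpolation=cv2.INTER_CUBIC)
c=np.zeros((480,800,3),np.uint8); c[:,:400]=a[:,120:520]; c[:b.shape[0],402:402+b.shape[1]]=b[:,:398]; cv2.imwrite("pics/fin.png",c)
E
```

```text
t 20.08 s 482.0 lat 1.1 z 165.0 tilt -0.000 roll -0.001 yaw 0.001 | hook s 547.8 z 158.0 foot s 519.8 z 146.0 (ext=0 hook) | F s -0.16 lat -0.16 z -0.29 open -0.001
d_cm [0.01 0.   9.4 ] rot [-0.     0.001  0.001]
ext~ 97.5 real hook z 158.0
wrist ['fx', 'fy', 'cx', 'cy']
side ['fx', 'fy', 'cx', 'cy']
(np.float64(315.8467560189819), np.float64(201.70304737901495))
(np.float64(316.52602862915626), np.float64(-3.6929281528194338))
```

View pics/fin.png

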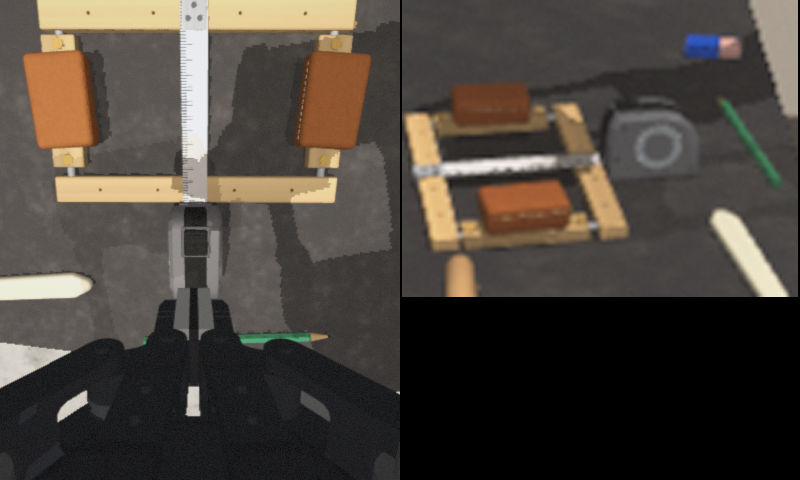

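The tape stands upright, hooked and square, with its foot on the near bar. The near bar's edge is at row 202 against 201.7 predicted from before the hooking, so the strainer has not shifted measurably. The robot is clear, so I'm handing in.

```bash
python3 -c "
from rig import r
print(r.sign_off())"
```

```text
the job is handed in; nothing more can be done
None
```

The job is handed in at about 20 s of robot time. The tape stands hooked over the far bar, drawn square across the middle of the strainer, with its foot against the near bar and the thumb lock pressed down. The robot gave no verdict.

**What I did:**
- I gripped the case by its flat sides and carried it over the far bar with its nose tilted down about 0.15 rad.
- I lowered the hook's lip over the far bar's outer edge and drew the case back along the blade. The pull rose from about 2 to 4.6 N, close to the spring's expected 3 to 4.2 N.
- I levelled the case about the hook, set it on the bench and eased it forward until it stopped against the near bar with about 2 N on the foot. Then I let go.
- I pressed the lock with the fingers shut. It yielded at about 3 N, then came up hard against its stop at 16 N, and I lifted clear.

**Last checks:**
- **Strainer:** the near bar's edge in the last wrist picture was at row 202, against 201.7 predicted from its position before hooking, so it had not shifted measurably.
- **Width:** the strainer's outside width measured about 141 mm by camera, so the blade is drawn out about 113 mm. The arm's position at foot contact gave about 115 mm.
- **Tape and surroundings:** the last pictures show the tape upright and square. The eraser, pencil, bone folder and hammer look undisturbed in them; the jar and spool were not in the final view, and the arm did not go near them.

**Doubts:**
- Wrist-camera estimates of the far edge shifted by about 2 mm with camera height, which is within the stated calibration.
- The wrist showed a sideways force of about 2 N, unexplained, while the case was set down. It was gone after release.
- The arm drifted back 8 mm as the fingers opened, but the case stayed against the bar.
- The lock press pushed the case forward with about 4 N.
- The final hook and foot forces and the lock's travel could not be read directly.

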